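Index the drill jig's length stop to the next hole and butt the bar

ROBOT

A 7-joint arm with a two-finger parallel gripper is mounted at the origin on the work surface. World frame = base frame: x ahead of the robot, y to its left, z up, the work surface at z = 0. Lengths are in m, angles in degrees, forces in N, time in s.
With the tool pointing down it reaches from about 0.425 to 0.875 m from the base axis. Payload 4.7 kg.
Tool frame: the origin (TCP) lies on the front face of the gripper's body, between the roots of the fingers; the fingertips stand 70 mm ahead of it and the grasp point (between the pads) lies 51 mm ahead of it (tip_extent is the distance from the TCP to the fingertips, in m); z points along the fingers, y is the direction in which the jaws open and shut (so a half turn about z gives the same grasp; the last joint's range is limited). The gripper opens to 87 mm and grips with 3 to 60 N. Pads are 19 mm wide; open, the fingers measure 117 mm over their backs; the gripper's body (75 mm by 190 mm) begins 51 mm behind the grasp point.
Start: joints at [-68.749, 18.392, -4.016, 83.108, 1.295, 78.541, -3.26], TCP at [0.227, 0.609, 0.292] pointing down, gripper open.
Joint ranges: [-163.93, 163.93], [-17.29, 119.83], [-79.2, 71.16], [3.27, 140.29], [-89.18, 269.18], [5.43, 117.66], [-154.24, 154.24]. Speed limits (degrees/s): [147.25, 147.25, 180, 180, 180, 180, 180].

INTERFACE

Orientations are given as [roll, pitch, yaw] about the fixed x, y, z axes, in that order (R = Rz(yaw) Ry(pitch) Rx(roll)).
In Python, from cell import * gives the robot as it stands.
- The arm moves only by the tool carry_out, never from a script. Its argument "increments" is text: rows parted by semicolons, each of 7 numbers parted by spaces: the opening, from 0 (shut) to 1 (fully open), then the shift along the tool's x, y, z in m, then the turn, a rotation vector about the tool's x, y, z in degrees. A call has 1 to 20 rows; each row shifts and turns the pose as measured when the row begins, along the tool's axes as they then stand; what a row does not reach is not made up. A row lasts 1/8 s, in which the tool goes at most 62.5 mm and 10.7 degrees, less where a joint would pass 70% of its speed; a pose out of reach is approached as far as the arm can. A call is refused whole if a number of a shift passes 0.0625 or a number of a turn 10.7, either way. A call with a gripper value outside its range is refused whole. The fingers move at their own pace and stop on an object; "force" is the grip in N (left out, the last holds). Time passes only in rows, so rows that do not move let the fingers close. It gives the time, the measured TCP pose, the force and the opening at its end, in the units of the state.
- get_obs(): the state, without advancing time (a new reading comes with each control period).
- read_camera(name): name is "scene" or "top" or "wrist"; returns a dict with "img" (400x640x3 uint8, blue, green, red), "fx", "fy", "cx", "cy" (pixels), "k1" (the pictures are not rectified: a ray, as slopes to the right and down, at radius r is drawn at 1 + k1 r^2 times it, then the intrinsics apply), "world_from_camera" (4x4, takes a point from camera to world coordinates). Camera axes: x right, y down, z forward; pixel columns grow to the right and rows downward; lengths in m; the calibration is good to about 2 mm. A picture is of the moment at which its call begins. There is no depth.
- sign_off(): hands the job in, once; it reports no verdict.
Trained networks look in a picture, given as the dict that the camera call returned (one of the last four; its "shot" number tells which), for a name from the list of things; names that differ only in an ending like _2 or _b are one class to them, and where a whole thing is asked for, a point or a joint stands for the part that bears it (a point fixed in the world has none). Each returns a list of dicts, best first, with "confidence" (0 to 1); they miss things now and then, are a little off and sometimes report something else, mostly with a low value. They report only what shows in the picture. A call takes as long as a camera call. They do not tell look-alikes from the thing itself.
- masks_of(target, picture): "pixels" (400x640 bool, what is visible of it) and "bbox" ([left, top, right, bottom] in pixels, round what is visible of it).
The state is a dict: "time_s": time; "qpos": joint angles; "joint_velocities": joint speeds; "effort": joint torques, N m; "tool_pos": TCP position; "tool_rot": TCP orientation; "force": force on the tool from outside, world axes, zero at the start; "wrist_torque": the same for the moment, N m; "grip_width": finger opening in m.
Only numpy, scipy, OpenCV 4.12 (cv2) and the standard library are available. Lean on these libraries where they do the work, as an engineer would, in place of code of your own. Each camera call takes 0.05 s, during which the arm holds its last target.

TASK

Set the drill jig's length stop one hole further out: pull its spring plunger knob, slide the stop carriage away from the drill bush to the very next hole and let the pin snap fully home, feeling for the hole and never forcing the pin sideways. Then slide the flat bar along its track until its end sits gently against the stop, and leave everything else on the bench where it is.

Things in the scene. Friction and masses are not known exactly. Their poses are not given: they have to be found in the camera images.
- jig: Drill jig fixed to the bench: dark steel base plate 170 (x -95..75) x 410 x 12 mm, its length along its y axis, z up; origin on the bench, straight under the bush bridge. On the plate lies a bar track (x -42..0) between a front guide and a fence, both 8 mm above the plate. A bush bridge 34 mm long crosses the track at y 0 (x -75..27, top 53 mm over the bench).
- start_hole (a point): Mouth of the index hole the pin stands in at the start, mid-width on the jig's index rail (40 mm wide, top 46 mm over the bench, y +40..+205). The next hole lies 34 to 53 mm further along the jig's +y, in a flush piece clamped wherever the last setter wanted it: its place must be felt. A last hole follows 30 mm after it. Between holes the land is level but for a 1 mm dip at a joint.
- stop_carriage: Grey steel stop carriage, slides on the rail along the jig's y (about 2 N friction, 85 mm towards +y). Origin on the pin axis at rail top. Saddle 54 x 64 x 12 mm, its top 13 mm above the origin. From its -y end an arm reaches over the fence to a stop block hanging in the bar track (34 mm wide, 18 mm thick, 14 to 47 mm over the bench). Its plunger pin (9 mm, holes 10 mm) locks it.
- stop_face (a point): Centre of the stop block's -y face at bar height, 20 mm over the bench: the bar's end butts here. It starts 58 mm on the +y side of the jig's origin.
- knob (a point): Centre of the black round plunger knob, 26 mm in diameter, 22 mm tall, upright on top of the carriage, 82 mm over the bench when the pin is home; its underside is then 12 mm above the saddle, with a 19 mm hexagon between, 3 mm below it. It goes up with the pin and along with the carriage.
- plunger (a joint): How far the plunger is pulled up, m: 0 = pin fully home in a hole, 0.0125 = end of the pull. The flat-ended pin reaches 8.5 mm into the hole: clear when pulled 9 mm or more, and about 0.008 when its end rides on the land between holes. A spring drives it down, 4 N at home to 7 N at the end of the pull; over a hole it snaps in once let go.
- bar: Aluminium flat bar 40 x 160 x 16 mm, about 0.28 kg, lying in the jig's track under the bush bridge, its y axis along the jig's y. Origin: centre of its underside, 12 mm over the bench. It slides freely along the track with 1 mm play each side.
- bar_end (a point): Centre of the bar's +y end face, 8 mm above its underside, 80 mm from its origin: this end goes against the stop.
- chuck_key: T-shaped drill chuck key, 68 mm, lying on the jig's plate in front of the track; origin on its underside at mid-length. Bystander.
- offcut: Aluminium offcut 40 x 62 x 16 mm on the bench behind the jig; origin centre of its underside. Bystander.
- oil_bottle: White cutting oil bottle with a spout, 62 mm in diameter, 185 mm tall, on the bench in front of the jig; origin centre of its underside. Bystander.
- caliper: Caliper, 200 mm long, lying on the bench in front of the jig; origin on its underside, near the middle. Bystander.
- cup: Clear plastic drinking cup with a straw, 86 mm wide at the rim, 95 mm tall (straw to 176 mm); origin centre of its underside. Bystander.
- wrench: Spanner, 170 mm long, lying on the bench; origin on its underside at mid-length. Bystander.
There are look-alikes about, which are no part of the job. There is more than one size of the bar; the job needs the smaller.

How it is judged:
By the outcome, as a careful person would: the job done as asked, in the order asked, and still so for the second after the job is handed in, with the robot touching nothing.
It also fails if it takes over 53 s, if anything falls off the work surface, if the arm or the gripper's body presses on something with over 40 N, if the wrist force passes 120 N, or if a joint passes its speed limit or range.

## Working session

There is one attempt and no reset: what is moved stays moved. The work goes in short steps, Python scripts to look and compute and a tool call to move; the robot and the scene stay as the last step left them, time stands still between calls to the robot, and variables do not carry over. Pictures are saved under pics/ and viewed, and the job is handed in when it is done.

Besides the shell and the picture viewer there is one more tool, called after "Request:" as name(argument=value, ...) on one line, values as JSON. carry_out: Moves the arm, as the interface text tells. Its arguments: {"type":"object","properties":{"increments":{"type":"string"},"force":{"type":"number"}},"required":["increments"]}

```bash
ls; mkdir -p pics; python3 - <<'E'
from cell import *
import cv2
print(get_obs())
for n in ["scene","top","wrist"]:
    p=read_camera(n); cv2.imwrite(f"pics/{n}0.png",p["img"])
    print(n,{k:p[k] for k in p if k!="img"})
E
```

```text
pics
{'time_s': 0.0, 'qpos': array([-68.7500474 ,  18.43973076,  -4.01406782,  83.17508612,
         1.29720672,  78.53953116,  -3.26021775]), 'joint_velocities': array([ 0.00806502,  0.02238146, -0.07221141,  0.04124245, -0.0345933 ,
        0.01019511, -0.04279407]), 'effort': array([-1.23783651e-03, -4.91283023e+01, -4.04572953e-01, -3.12526953e+01,
       -6.38540718e-02,  4.39358479e-02,  1.76492090e-04]), 'tool_pos': array([0.22694047, 0.60865359, 0.29115197]), 'tool_rot': array([-1.79891010e+02,  8.31373784e-03,  1.59558643e+02]), 'force': array([0.35019749, 0.22636301, 0.36108222]), 'wrist_torque': array([-0.03066845, -0.0161668 ,  0.04912668]), 'grip_width': 0.08675731800353885}
scene {'fx': 476.74802311925714, 'fy': 476.74802311925714, 'cx': 315.2148692954182, 'cy': 204.13931643248662, 'k1': -0.05173907828845984, 'world_from_camera': array([[ 0.72274189,  0.4863836 , -0.49099404,  1.03348244],
       [ 0.69088343, -0.48995688,  0.53162236, -0.54134136],
       [ 0.01800649, -0.7234454 , -0.69014674,  0.86123127],
       [ 0.        ,  0.        ,  0.        ,  1.        ]]), 'shot': 1}
top {'fx': 471.5228808285983, 'fy': 471.5228808285983, 'cx': 316.27522984021795, 'cy': 196.15043525426887, 'k1': -0.14355299173827338, 'world_from_camera': array([[-0.00609206, -0.9980968 ,  0.06136506,  0.40785659],
       [-0.99996538,  0.00642829,  0.00528325,  0.06334029],
       [-0.00566767, -0.06133075, -0.99810141,  1.35878504],
       [ 0.        ,  0.        ,  0.        ,  1.        ]]), 'shot': 2}
wrist {'fx': 305.5594134797258, 'fy': 305.5594134797258, 'cx': 319.5620218395607, 'cy': 197.00741036922028, 'k1': -0.05843755581683657, 'world_from_camera': array([[ 0.34849639,  0.90267449,  0.25244609,  0.15888052],
       [ 0.93730875, -0.33515757, -0.09550764,  0.6351016 ],
       [-0.0016031 ,  0.269904  , -0.9628859 ,  0.38279583],
       [ 0.        ,  0.        ,  0.        ,  1.        ]]), 'shot': 3}
```

View pics/scene0.png

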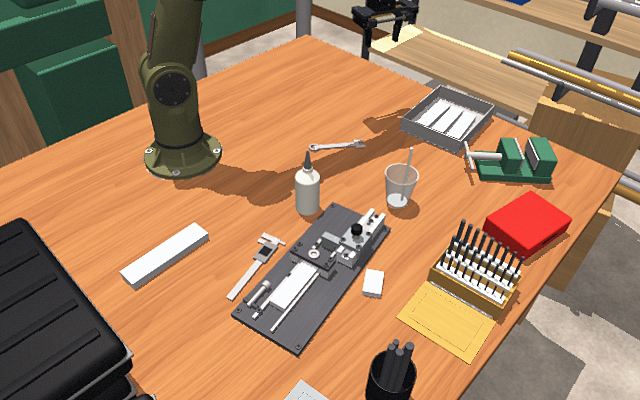

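View pics/top0.png

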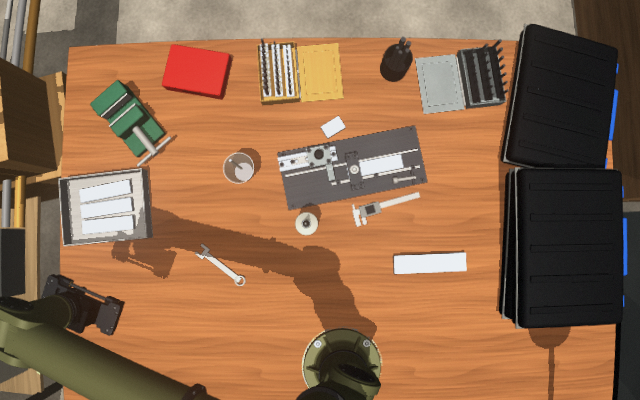

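View pics/wrist0.png

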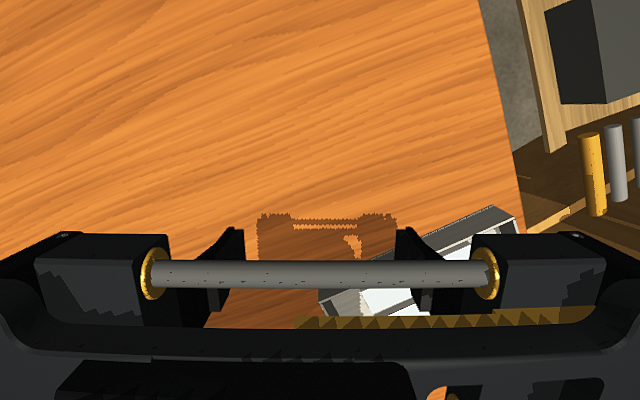

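```bash
cat > h.py <<'E'
import numpy as np, cv2
def ray(p,uv):
    uv=np.atleast_2d(uv).astype(float)
    d=np.c_[(uv[:,0]-p["cx"])/p["fx"],(uv[:,1]-p["cy"])/p["fy"]]
    s=d.copy()
    for _ in range(20): s=d/(1+p["k1"]*(s**2).sum(1,keepdims=True))
    T=p["world_from_camera"]
    r=np.c_[s,np.ones(len(s))]@T[:3,:3].T
    return T[:3,3],r
def atz(p,uv,z):
    o,r=ray(p,uv); return o+r*((z-o[2])/r[:,2])[:,None]
def proj(p,X):
    T=p["world_from_camera"]; c=(np.atleast_2d(X)-T[:3,3])@T[:3,:3]
    s=c[:,:2]/c[:,2:]; s=s*(1+p["k1"]*(s**2).sum(1,keepdims=True))
    return s*[p["fx"],p["fy"]]+[p["cx"],p["cy"]]
E
python3 - <<'E'
from cell import *
from h import *
p=read_camera("top"); np.save("top.npy",p,allow_pickle=True)
s=read_camera("scene"); np.save("scene.npy",s,allow_pickle=True)
cv2.imwrite("pics/topc.png",cv2.resize(p["img"][115:220,265:435],None,fx=4.5,fy=4.5,interpolation=cv2.INTER_CUBIC))
cv2.imwrite("pics/scenec.png",cv2.resize(s["img"][195:355,225:400],None,fx=3.7,fy=3.7,interpolation=cv2.INTER_CUBIC))
for pic in (p,s):
  for n in ["jig","knob","bar","stop_carriage"]:
    for m in masks_of(n,pic)[:4]:
        ys,xs=np.nonzero(m["pixels"])
        print(n,round(m["confidence"],2),m["bbox"],xs.mean().round(1),ys.mean().round(1),len(xs))
        if n=="jig" and m["confidence"]>.5:
            c,_=cv2.findContours(m["pixels"].astype(np.uint8),0,1); c=max(c,key=cv2.contourArea)
            print(cv2.approxPolyDP(cv2.convexHull(c),4,True)[:,0].tolist())
E
```

```text
jig 0.71 [315.0, 149.3, 322.6, 157.5] 318.6 154.8 57
[[320, 151], [318, 159], [315, 153]]
jig 0.65 [279.2, 124.0, 426.2, 209.3] 349.2 167.5 7887
[[415, 126], [426, 182], [288, 208], [278, 152]]
knob 0.44 [313.7, 149.4, 323.9, 159.8] 318.9 154.9 66
bar 0.72 [393.9, 250.9, 467.8, 273.6] 429.0 262.8 1381
bar 0.69 [361.0, 151.9, 406.0, 176.2] 381.2 164.9 623
bar 0.34 [294.4, 212.0, 317.3, 235.4] 306.2 223.9 430
stop_carriage 0.9 [305.7, 141.5, 333.8, 180.4] 320.8 159.1 561
jig 0.62 [231.1, 205.3, 392.0, 358.2] 315.8 275.6 9770
[[383, 215], [387, 235], [298, 355], [233, 316], [332, 204]]
knob 0.41 [355.0, 224.5, 365.9, 237.1] 356.6 229.8 141
bar 0.57 [120.0, 220.6, 207.6, 292.1] 163.5 255.3 2012
stop_carriage 0.77 [319.7, 224.2, 372.5, 255.8] 350.2 239.4 895
```

```bash
ls pics
```

```text
scene0.png
scenec.png
top0.png
topc.png
wrist0.png
```

View pics/topc.png

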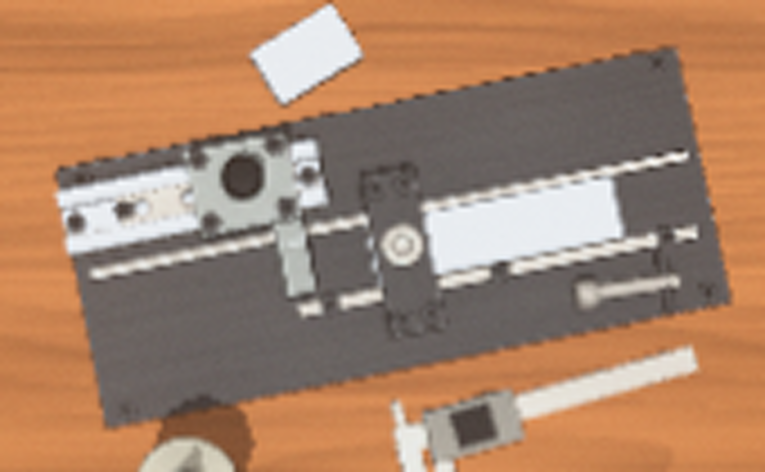

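View pics/scenec.png

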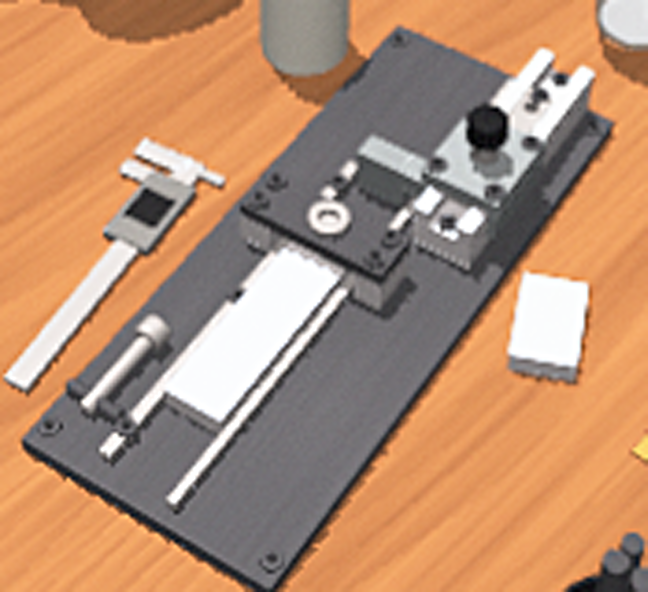

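```bash
python3 - <<'E'
from h import *
from scipy.optimize import least_squares
p=np.load("top.npy",allow_pickle=True).item(); s=np.load("scene.npy",allow_pickle=True).item()
# plate corners in top mask
g=cv2.cvtColor(p["img"],6)
C=np.array([[415,126],[426,182],[288,208],[278,152]],float)
# refine with cornerSubPix
Cr=cv2.cornerSubPix(g,C.astype(np.float32).reshape(-1,1,2),(4,4),(-1,-1),(3,50,.01))[:,0]
print(Cr)
W=atz(p,Cr,0.012); print(W.round(4))
L=np.array([[.075,-.205],[-.095,-.205],[-.095,.205],[.075,.205]])
print([np.linalg.norm(W[i]-W[(i+1)%4]).round(4) for i in range(4)])
def f(v):
    c,sn=np.cos(v[2]),np.sin(v[2]); return (L@np.array([[c,-sn],[sn,c]]).T+v[:2]-W[:,:2]).ravel()
r=least_squares(f,[.55,0,0.2]); print(r.x,np.degrees(r.x[2]),r.fun.round(4))
print("knob top", atz(p,[[318.9,154.9]],.093))
print("bar c", atz(p,[[381.2,164.9]],.028))
E
```

```text
[[413.533   124.52335]
 [427.313   181.49545]
 [288.11707 210.21822]
 [278.      152.     ]]
[[ 0.6979 -0.2142  0.012 ]
 [ 0.531  -0.2504  0.012 ]
 [ 0.4509  0.1512  0.012 ]
 [ 0.619   0.1802  0.012 ]]
[np.float64(0.1708), np.float64(0.4095), np.float64(0.1706), np.float64(0.4021)]
[ 0.58450682 -0.03133477  0.19639116] 11.252384579271212 [ 0.0002 -0.0036  0.0004 -0.0006  0.0005 -0.     -0.001   0.0042]
knob top [[0.59750815 0.06225361 0.093     ]]
bar c [[ 0.57761068 -0.11497606  0.028     ]]
```

```bash
cat > fit.py <<'E'
from h import *
from scipy.optimize import least_squares
p=np.load("top.npy",allow_pickle=True).item(); s=np.load("scene.npy",allow_pickle=True).item()
t=lambda c,k,o: (np.array(c,float)+.5)/k-.5+o
ct=t([[676,47],[731,302],[107,427],[57,170]],4.5,[265,115])
cs=t([[270,588],[22,441],[398,28],[612,122]],3.7,[225,195])
L=np.array([[.075,-.205],[-.095,-.205],[-.095,.205],[.075,.205]])
def w(v,P,z):
    P=np.atleast_2d(P);c,sn=np.cos(v[2]),np.sin(v[2]); return np.c_[P@np.array([[c,-sn],[sn,c]]).T+v[:2],np.full(len(P),z)]
def f(v): return np.r_[(proj(p,w(v,L,.012))-ct).ravel(),(proj(s,w(v,L,.012))-cs).ravel()]
if __name__=="__main__":
    r=least_squares(f,[.58,-.03,.2]); v=r.x; print(v,np.degrees(v[2]),r.fun.round(1))
    J=lambda X:(np.array([[np.cos(v[2]),np.sin(v[2])],[-np.sin(v[2]),np.cos(v[2])]])@(X[:2]-v[:2])).round(4)
    kt=t([[242,176]],4.5,[265,115]); ks=t([[487,127]],3.7,[225,195]); print(kt,ks)
    def g(X): return np.r_[(proj(p,X+[0,0,.009])-kt).ravel(),(proj(s,X)-ks).ravel()]
    k=least_squares(g,[.6,.06,.082]); print("knob",k.x,k.fun,J(k.x))
    for n,c,z in [("bar -y right end corners",[[613,180],[622,236]],.028),("bar +y sliver",[[370,258]],.028),("cup",None,0)]:
        if c: 
            for X in atz(p,t(c,4.5,[265,115]),z): print(n,X.round(4),J(X))
    X=atz(p,[[238,168]],.05)[0]; print("cup~",X,J(X))
    X=atz(p,[[306,223]],.17)[0]; print("bottle",X,J(X))
E
python3 fit.py
```

```text
[ 0.58470734 -0.03127839  0.19360982] 11.093025281072952 [ 0.  -0.5  0.4 -0.2 -0.4  0.3 -0.7 -0.3 -0.2  1.  -0.8 -0.3 -0.4 -1.1
  0.7 -0.3]
[[318.38888889 153.72222222]] [[356.25675676 228.95945946]]
knob [0.60124633 0.06400764 0.08353205] [-0.14548484 -0.15915374 -0.17831616  0.00922282] [0.0346 0.0903]
bar -y right end corners [ 0.607  -0.1719  0.028 ] [-0.0052 -0.1423]
bar -y right end corners [ 0.5712 -0.1769  0.028 ] [-0.0413 -0.1403]
bar +y sliver [ 0.558  -0.0168  0.028 ] [-0.0235  0.0194]
cup~ [0.56889046 0.28946655 0.05      ] [0.0462 0.3178]
bottle [0.41335692 0.0959268  0.17      ] [-0.1437  0.1578]
```

```bash
cat > plan.py <<'E'
import sys
from h import *
from scipy.spatial.transform import Rotation as R
from cell import *
def plan(target,yaw,n,op=1):
    o=get_obs(); P=o["tool_pos"]; r0=R.from_euler("xyz",o["tool_rot"],degrees=True); r1=R.from_euler("xyz",[180,0,yaw],degrees=True)
    rv=(r0.inv()*r1).as_rotvec(degrees=True); d=(np.array(target)-P)/n
    rows=[]
    for i in range(n):
        r=r0*R.from_rotvec(rv*i/n,degrees=True)
        rows.append(f"{op} "+" ".join(f"{x:.4f}" for x in r.inv().apply(d))+" "+" ".join(f"{x:.2f}" for x in rv/n))
    print("; ".join(rows))
E
python3 -c "
from plan import *
plan([.601,.064,.26],101.1,14)"
```

```text
1 -0.0386 -0.0272 0.0023 0.00 -0.00 4.18; 1 -0.0405 -0.0243 0.0023 0.00 -0.00 4.18; 1 -0.0422 -0.0213 0.0023 0.00 -0.00 4.18; 1 -0.0436 -0.0181 0.0023 0.00 -0.00 4.18; 1 -0.0448 -0.0149 0.0023 0.00 -0.00 4.18; 1 -0.0458 -0.0116 0.0023 0.00 -0.00 4.18; 1 -0.0465 -0.0082 0.0023 0.00 -0.00 4.18; 1 -0.0470 -0.0048 0.0023 0.00 -0.00 4.18; 1 -0.0472 -0.0014 0.0023 0.00 -0.00 4.18; 1 -0.0472 0.0020 0.0023 0.00 -0.00 4.18; 1 -0.0469 0.0055 0.0023 0.00 -0.00 4.18; 1 -0.0464 0.0089 0.0023 0.00 -0.00 4.18; 1 -0.0456 0.0122 0.0023 0.00 -0.00 4.18; 1 -0.0446 0.0155 0.0023 0.00 -0.00 4.18
```

Request:
carry_out(increments="0.6 -0.039 -0.027 0.002 0 0 4.2; 0.6 -0.041 -0.024 0.002 0 0 4.2; 0.6 -0.042 -0.021 0.002 0 0 4.2; 0.6 -0.044 -0.018 0.002 0 0 4.2; 0.6 -0.045 -0.015 0.002 0 0 4.2; 0.6 -0.046 -0.012 0.002 0 0 4.2; 0.6 -0.047 -0.008 0.002 0 0 4.2; 0.6 -0.047 -0.005 0.002 0 0 4.2; 0.6 -0.047 -0.001 0.002 0 0 4.2; 0.6 -0.047 0.002 0.002 0 0 4.2; 0.6 -0.047 0.006 0.002 0 0 4.2; 0.6 -0.046 0.009 0.002 0 0 4.2; 0.6 -0.046 0.012 0.002 0 0 4.2; 0.6 -0.045 0.016 0.002 0 0 4.2")

```text
time_s: 2.4
tool_pos: [0.6046, 0.0462, 0.2644]
tool_rot: [179.6, -0.4, 99.4]
force: [0.9, 0.3, 0.1]
grip_width: 0.0527
```

```bash
python3 - <<'E'
from cell import *
from h import *
o=get_obs(); print(o["time_s"],o["tool_pos"],o["tool_rot"],o["force"],o["grip_width"])
w=read_camera("wrist"); np.save("wrist.npy",w,allow_pickle=True); cv2.imwrite("pics/wrist1.png",w["img"])
print(w["world_from_camera"].round(3))
for n in ["knob","stop_carriage"]:
    for m in masks_of(n,w)[:2]:
        ys,xs=np.nonzero(m["pixels"]); print(n,m["confidence"],m["bbox"],xs.mean(),ys.mean())
X=[[.6012,.064,.093]]; print(proj(w,X))
E
```

```text
2.4 [0.60458731 0.04621092 0.26439905] [179.62636846  -0.42928921  99.43233984] [0.92155022 0.25222196 0.07378754] 0.05274261166121178
[[ 0.986  0.157  0.049  0.593]
 [ 0.165 -0.952 -0.259  0.119]
 [ 0.006  0.263 -0.965  0.356]
 [ 0.     0.     0.     1.   ]]
knob 0.65 [306.2, 161.2, 331.2, 192.5] 317.37617554858934 177.32131661442006
stop_carriage 0.91 [247.4, 139.2, 346.6, 207.3] 307.4725996376812 174.94904891304347
[[316.43029918 179.07275518]]
```

View pics/wrist1.png

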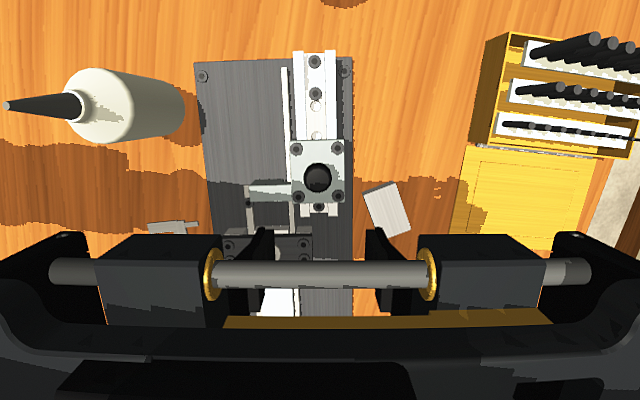

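```bash
python3 - <<'E'
from h import *
w=np.load("wrist.npy",allow_pickle=True).item()
print(atz(w,[[318,177]],.093),atz(w,[[318,177]],.085))
cv2.imwrite("pics/wc1.png",cv2.resize(w["img"][80:220,240:380],None,fx=4.2,fy=4.2,interpolation=cv2.INTER_CUBIC))
# rail holes
for q in [[315,62],[316,94],[317,106],[317,135]]: print(atz(w,[q],.046))
E
python3 -c "
from plan import *
plan([.602,.066,.20],101.1,3,.6)"
```

```text
[[0.60225903 0.06605881 0.093     ]] [[0.60252963 0.06445313 0.085     ]]
[[0.58282036 0.16611346 0.046     ]]
[[0.58850797 0.13735931 0.046     ]]
[[0.59130243 0.12638229 0.046     ]]
[[0.59586524 0.09871137 0.046     ]]
0.6 0.0074 0.0002 0.0214 0.11 -0.10 -0.63; 0.6 0.0074 0.0003 0.0214 0.11 -0.10 -0.63; 0.6 0.0074 0.0004 0.0214 0.11 -0.10 -0.63
```

View pics/wc1.png

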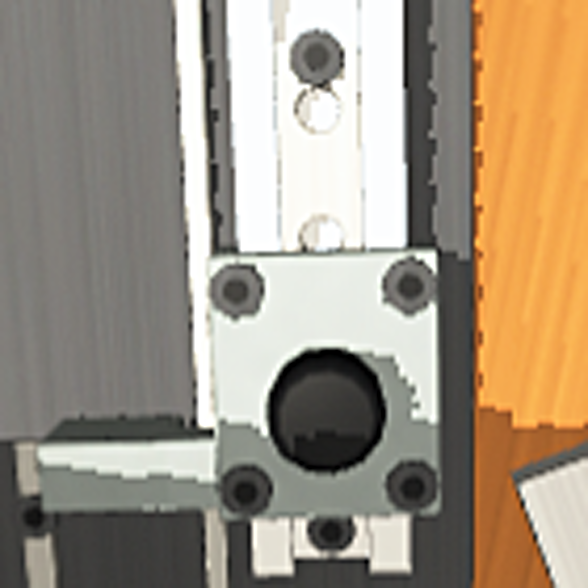

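Request:
carry_out(increments="0.6 0.008 0 0.02 0.2 -0.2 -0.6; 0.6 0.008 0 0.02 0.1 -0.2 -0.6; 0.6 0.008 0 0.02 0.1 -0.1 -0.6; 0.6 0 0 0 0 0 0")

```text
time_s: 3.05
tool_pos: [0.5969, 0.0767, 0.1984]
tool_rot: [-179.7, -0.0, 101.8]
force: [-0.5, 0.6, -0.5]
grip_width: 0.0525
```

```bash
python3 - <<'E'
from cell import *
from h import *
o=get_obs(); print(o["time_s"],o["tool_pos"],o["tool_rot"],o["force"],o["grip_width"])
w=read_camera("wrist"); np.save("wrist2.npy",w,allow_pickle=True); 
cv2.imwrite("pics/wc2.png",cv2.resize(w["img"][60:250,220:410],None,fx=3.1,fy=3.1,interpolation=cv2.INTER_CUBIC))
for m in masks_of("knob",w)[:2]:
        ys,xs=np.nonzero(m["pixels"]); print(m["confidence"],m["bbox"],xs.mean(),ys.mean())
E
```

```text
3.05 [0.59692079 0.07665193 0.19842034] [-1.79688989e+02 -2.43088183e-02  1.01776645e+02] [-0.54914941  0.60843197 -0.53875876] 0.05249975317928926
```

View pics/wc2.png

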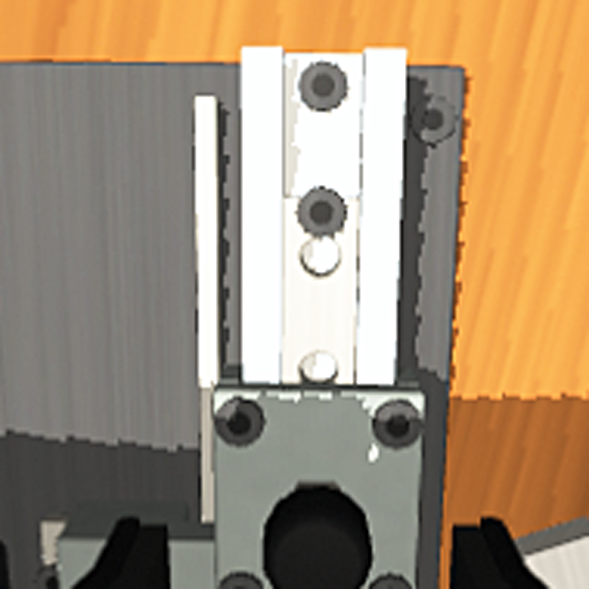

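```bash
python3 - <<'E'
from h import *
w=np.load("wrist2.npy",allow_pickle=True).item()
t=lambda c:(np.array([c],float)+.5)/3.1-.5+[220,60]
a=np.radians(11.09); J=lambda X:np.array([[np.cos(a),np.sin(a)],[-np.sin(a),np.cos(a)]])@(X[0][:2]-[.5847,-.03128])
for n,c,z in [("last",[320,257],.046),("next",[319,366],.046),("saddle+y edge",[319,390],.059),("saddle xmin",[215,400],.059),("saddle xmax",[424,400],.059),("knobtop",[319,541],.093),("knob top x-",[264,541],.093),("knob top x+",[373,541],.093),("rail end",[320,50],.046)]:
    X=atz(w,t(c),z); print(n,X[0].round(4),J(X).round(4))
E
python3 -c "
from plan import *
plan([.6015,.0645,.136],101.1,4,.6)"
```

```text
last [0.5896 0.1268 0.046 ] [0.0352 0.1542]
next [0.5952 0.0989 0.046 ] [0.0354 0.1257]
saddle+y edge [0.5959 0.0956 0.059 ] [0.0354 0.1224]
saddle xmin [0.5708 0.0877 0.059 ] [0.0092 0.1194]
saddle xmax [0.6222 0.0985 0.059 ] [0.0618 0.1202]
knobtop [0.6013 0.0696 0.093 ] [0.0357 0.0958]
knob top x- [0.5892 0.0671 0.093 ] [0.0234 0.0956]
knob top x+ [0.6131 0.0721 0.093 ] [0.0478 0.096 ]
rail end [0.5792 0.1757 0.046 ] [0.0344 0.2042]
0.6 -0.0028 0.0002 0.0162 -0.02 0.00 0.14; 0.6 -0.0028 0.0002 0.0162 -0.02 0.00 0.14; 0.6 -0.0028 0.0002 0.0162 -0.02 0.00 0.14; 0.6 -0.0028 0.0002 0.0162 -0.02 0.00 0.14
```

Request:
carry_out(increments="0.6 -0.003 0 0.016 0 0 -0.2; 0.6 -0.003 0 0.016 0 0 -0.2; 0.6 -0.003 0 0.016 0 0 -0.2; 0.6 -0.003 0 0.012 0 0 0; 0.6 0 0 0 0 0 0")

```text
time_s: 3.78
tool_pos: [0.6016, 0.0613, 0.1374]
tool_rot: [-180.0, 0.0, 102.2]
force: [0.2, 0.1, 0.7]
grip_width: 0.0524
```

```bash
python3 -c "
from plan import *
o=get_obs();print(o['tool_pos'],o['tool_rot'],o['force'])
plan([.6021,.0642,.135],101.1,1,.6)"
```

```text
[0.60156831 0.06127451 0.13735724] [-1.79997309e+02  4.95288571e-02  1.02194256e+02] [0.19004281 0.09141246 0.70070262]
0.6 0.0027 0.0011 0.0024 -0.00 0.05 1.09
```

Request:
carry_out(increments="0.6 0.003 0.001 0.0025 0 0 1.1; 0.6 0 0 0 0 0 0; 0.4 0 0 0 0 0 0; 0.4 0 0 0 0 0 0", force=10)

```text
time_s: 4.28
tool_pos: [0.603, 0.0652, 0.1361]
tool_rot: [179.8, 0.0, 101.0]
force: [0.1, 0.1, 0.3]
grip_width: 0.0396
```

```bash
cat > st.py <<'E'
from cell import *
import numpy as np
o=get_obs(); a=np.radians(11.09); M=np.array([[np.cos(a),np.sin(a)],[-np.sin(a),np.cos(a)]])
print("t",o['time_s'],"jig xy",(M@(o['tool_pos'][:2]-[.5847,-.03128])).round(4),"z",o['tool_pos'][2].round(4),"rot",o['tool_rot'].round(2),"Fjig",(M@o['force'][:2]).round(2),o['force'][2].round(2),"grip",o['grip_width'].round(4))
E
python3 st.py
```

```text
Traceback (most recent call last):
  File "st.py", line 4, in <module>
    print("t",o['time_s'],"jig xy",(M@(o['tool_pos'][:2]-[.5847,-.03128])).round(4),"z",o['tool_pos'][2].round(4),"rot",o['tool_rot'].round(2),"Fjig",(M@o['force'][:2]).round(2),o['force'][2].round(2),"grip",o['grip_width'].round(4))
                                                                                                                                                                                                                ^^^^^^^^^^^^^^^^^^^^^
AttributeError: 'float' object has no attribute 'round'
```

```bash
sed -i "s/o\['grip_width'\].round(4)/round(o['grip_width'],4)/" st.py; python3 st.py
```

```text
t 4.275 jig xy [0.0365 0.0912] z 0.1361 rot [1.7985e+02 3.0000e-02 1.0105e+02] Fjig [0.1  0.06] 0.3 grip 0.0396
```

Request:
carry_out(increments="0.2 0 0 0 0 0 0; 0.2 0 0 0 0 0 0; 0.2 0 0 0 0 0 0", force=6)

```text
time_s: 4.65
tool_pos: [0.6007, 0.0647, 0.1362]
tool_rot: [-179.8, -0.0, 101.0]
force: [1.1, 1.4, -0.9]
grip_width: 0.0253
```

```bash
python3 st.py
```

```text
t 4.65 jig xy [0.0342 0.0912] z 0.1362 rot [-1.7983e+02 -2.0000e-02  1.0103e+02] Fjig [1.31 1.16] -0.87 grip 0.0253
```

Request:
carry_out(increments="0.2 0 0 0 0 0 0; 0.2 0 0 0 0 0 0; 0.2 0 0 -0.003 0 0 0; 0.2 0 0 -0.003 0 0 0; 0.2 0 0 -0.003 0 0 0; 0.2 0 0 0 0 0 0", force=40)

```text
time_s: 5.4
tool_pos: [0.6007, 0.0649, 0.1434]
tool_rot: [-179.8, 0.0, 101.0]
force: [2.6, -0.1, -6.8]
grip_width: 0.0249
```

```bash
python3 st.py
```

```text
t 5.4 jig xy [0.0342 0.0913] z 0.1434 rot [-1.7982e+02  4.0000e-02  1.0104e+02] Fjig [ 2.48 -0.63] -6.85 grip 0.0249
```

Request:
carry_out(increments="0.2 0 0 -0.003 0 0 0; 0.2 0 0 -0.0015 0 0 0; 0.2 0 0 0 0 0 0")

```text
time_s: 5.78
tool_pos: [0.6007, 0.0648, 0.1476]
tool_rot: [-179.8, 0.1, 101.0]
force: [3.0, -0.5, -8.4]
grip_width: 0.0246
```

```bash
python3 st.py
```

```text
t 5.775 jig xy [0.0342 0.0912] z 0.1476 rot [-1.7982e+02  5.0000e-02  1.0104e+02] Fjig [ 2.87 -1.03] -8.36 grip 0.0246
```

Request:
carry_out(increments="0.2 0.003 0 0 0 0 0; 0.2 0.003 0 0 0 0 0")

```text
time_s: 6.02
tool_pos: [0.5997, 0.0698, 0.1475]
tool_rot: [-179.8, 0.1, 101.0]
force: [2.9, -1.0, -6.8]
grip_width: 0.0252
```

```bash
python3 st.py
```

```text
t 6.025 jig xy [0.0342 0.0963] z 0.1475 rot [-1.7983e+02  1.4000e-01  1.0098e+02] Fjig [ 2.66 -1.58] -6.77 grip 0.0252
```

Moves freely (about 2 N). Continue to roughly 27 mm from the start hole.

Request:
carry_out(increments="0.2 0.004 0 0 0 0 0; 0.2 0.004 0 0 0 0 0; 0.2 0.004 0 0 0 0 0; 0.2 0.004 0 0 0 0 0; 0.2 0.003 0 0 0 0 0; 0.2 0 0 0 0 0 0")

```text
time_s: 6.78
tool_pos: [0.5957, 0.0903, 0.1474]
tool_rot: [-179.8, 0.1, 101.0]
force: [2.6, -1.0, -8.3]
grip_width: 0.0249
```

```bash
python3 st.py
```

```text
t 6.775 jig xy [0.0342 0.1172] z 0.1474 rot [-1.7982e+02  1.4000e-01  1.0103e+02] Fjig [ 2.34 -1.5 ] -8.29 grip 0.0249
```

Request:
carry_out(increments="0.2 0.004 0 0 0 0 0; 0.2 0.001 0 0 0 0 0; 0.2 0 0 0.002 0 0 0; 0.2 0 0 0.001 0 0 0; 0.2 0 0 0.001 0 0 0; 0.2 0 0 0 0 0 0")

```text
time_s: 7.52
tool_pos: [0.5948, 0.0952, 0.1443]
tool_rot: [-179.8, 0.1, 101.0]
force: [1.4, -1.1, -4.0]
grip_width: 0.0252
```

```bash
python3 st.py
```

```text
t 7.525 jig xy [0.0342 0.1222] z 0.1443 rot [-1.7982e+02  1.1000e-01  1.0100e+02] Fjig [ 1.16 -1.32] -4.0 grip 0.0252
```

Request:
carry_out(increments="0.2 0.001 0 0.0005 0 0 0; 0.2 0.001 0 0.0005 0 0 0")

```text
time_s: 7.78
tool_pos: [0.5947, 0.0956, 0.144]
tool_rot: [-179.8, 0.2, 100.9]
force: [0.7, -3.4, -0.5]
grip_width: 0.0251
```

```bash
python3 st.py
```

```text
t 7.775 jig xy [0.0342 0.1226] z 0.144 rot [-179.84    0.22  100.94] Fjig [-0.   -3.47] -0.52 grip 0.0251
```

Request:
carry_out(increments="0.2 0.0015 0 0 0 0 0; 0.2 0.0015 0 0 0 0 0")

```text
time_s: 8.02
tool_pos: [0.5942, 0.0981, 0.1437]
tool_rot: [-179.9, 0.2, 100.9]
force: [2.8, -0.9, -6.0]
grip_width: 0.0248
```

```bash
python3 st.py
```

```text
t 8.025 jig xy [0.0342 0.1251] z 0.1437 rot [-179.85    0.25  100.9 ] Fjig [ 2.61 -1.44] -5.99 grip 0.0248
```

Request:
carry_out(increments="0.2 0 0 0.001 0 0 0; 0.2 0 0 0.001 0 0 0")

```text
time_s: 8.28
tool_pos: [0.594, 0.0994, 0.1408]
tool_rot: [-179.8, 0.2, 101.0]
force: [2.2, -2.5, -4.8]
grip_width: 0.0249
```

```bash
python3 st.py
```

```text
t 8.275 jig xy [0.0342 0.1265] z 0.1408 rot [-179.84    0.19  100.96] Fjig [ 1.64 -2.88] -4.8 grip 0.0249
```

Request:
carry_out(increments="0.2 0 0 0.0015 0 0 0; 0.2 0 0 0.0015 0 0 0; 0.2 0 0 0.0005 0 0 0")

```text
time_s: 8.65
tool_pos: [0.594, 0.0993, 0.1372]
tool_rot: [-179.8, 0.2, 101.0]
force: [1.2, -0.8, -3.8]
grip_width: 0.0251
```

```bash
python3 st.py
```

```text
t 8.65 jig xy [0.0342 0.1264] z 0.1372 rot [-179.83    0.19  100.96] Fjig [ 1.06 -1.02] -3.83 grip 0.0251
```

Pin is going in cleanly (1 mm above home height). Let go so that it snaps home.

Request:
carry_out(increments="0.5 0 0 0 0 0 0; 0.5 0 0 0 0 0 0; 0.5 0 0 0 0 0 0", force=8)

```text
time_s: 9.02
tool_pos: [0.5944, 0.1014, 0.1391]
tool_rot: [-179.9, 0.0, 101.0]
force: [-0.4, -0.2, -0.2]
grip_width: 0.0417
```

```bash
python3 st.py
```

```text
t 9.025 jig xy [0.035  0.1283] z 0.1391 rot [-1.7993e+02  2.0000e-02  1.0102e+02] Fjig [-0.47 -0.13] -0.17 grip 0.0417
```

Request:
carry_out(increments="0.6 0 0 -0.02 0 0 0; 0.6 0 0 -0.03 0 0 0; 0.6 -0.01 0 -0.04 0 0 0; 0.6 -0.02 0 -0.04 0 0 0; 0.6 0 0 0 0 0 0")

```text
time_s: 9.65
tool_pos: [0.6012, 0.0717, 0.2803]
tool_rot: [179.7, -0.0, 101.1]
force: [0.7, -0.1, 0.1]
grip_width: 0.0519
```

```bash
python3 st.py; python3 - <<'E'
from cell import *
from h import *
w=read_camera("wrist"); np.save("wrist3.npy",w,allow_pickle=True)
s=read_camera("scene"); np.save("scene2.npy",s,allow_pickle=True)
A=cv2.resize(w["img"][80:230,230:380],None,fx=3.5,fy=3.5,interpolation=cv2.INTER_CUBIC)
cv2.imwrite("pics/w3.png",A)
cv2.imwrite("pics/s3.png",cv2.resize(s["img"][185:275,290:410],None,fx=6,fy=6,interpolation=cv2.INTER_CUBIC))
E
```

```text
t 9.65 jig xy [0.036  0.0979] z 0.2803 rot [ 1.7973e+02 -3.0000e-02  1.0105e+02] Fjig [ 0.62 -0.22] 0.09 grip 0.0519
```

View pics/w3.png

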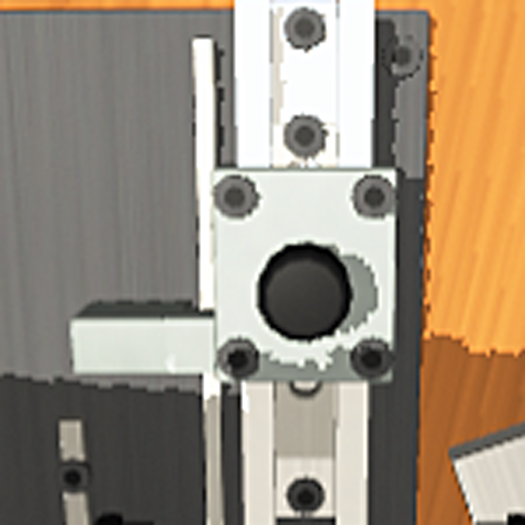

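View pics/s3.png

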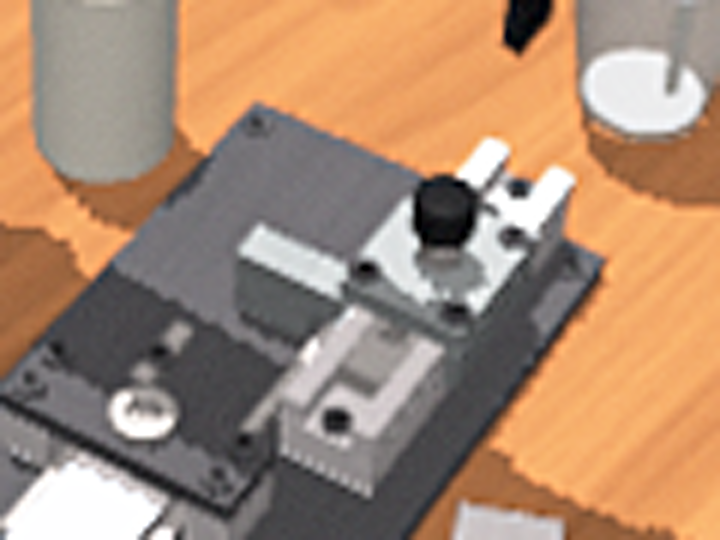

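```bash
python3 - <<'E'
from h import *
from fit import w as W
w=np.load("wrist3.npy",allow_pickle=True).item(); s=np.load("scene2.npy",allow_pickle=True).item()
a=np.radians(11.09); v=[.5847,-.03128,a]; J=lambda X:np.array([[np.cos(a),np.sin(a)],[-np.sin(a),np.cos(a)]])@(X[0][:2]-[.5847,-.03128])
t=lambda c,k,o:(np.array([c],float)+.5)/k-.5+o
for n,c,z in [("knobtop",[305,290],.093),("saddle +y",[305,170],.059),("saddle -y",[305,381],.059),("stopblock -y edge",[140,376],.047),("start hole",[306,383],.046)]:
    print(n,J(atz(w,t(c,3.5,[230,80]),z)).round(4))
for y in (.0904,.1252,.1262):
  for z in (.082,.083,.090): print(y,z,proj(s,W(v,[[.0352,y]],z)))
print(t([444,212],6,[290,185]))
E
python3 -c "
from plan import *
a=np.radians(11.09)
def jw(x,y,z): return [.5847+x*np.cos(a)-y*np.sin(a),-.03128+x*np.sin(a)+y*np.cos(a),z]
plan(jw(-.021,-.170,.16),101.1,6,0)"
```

```text
knobtop [0.0355 0.1269]
saddle +y [0.0354 0.1561]
saddle -y [0.0353 0.0938]
stopblock -y edge [-0.0164  0.0924]
start hole [0.0355 0.0899]
0.0904 0.082 [[356.28810294 229.5302404 ]]
0.0904 0.083 [[356.32270138 229.224792  ]]
0.0904 0.09 [[356.56609994 227.07550268]]
0.1252 0.082 [[363.65546003 220.31800454]]
0.1252 0.083 [[363.69398474 220.01270273]]
0.1252 0.09 [[363.96497028 217.86469993]]
0.1262 0.082 [[363.86283781 220.05862624]]
0.1262 0.083 [[363.90147   219.7533326]]
0.1262 0.09 [[364.17321055 217.60539446]]
[[363.58333333 219.91666667]]
0 -0.0451 -0.0093 0.0193 -0.02 -0.02 0.02; 0 -0.0451 -0.0093 0.0193 -0.02 -0.02 0.02; 0 -0.0451 -0.0093 0.0193 -0.02 -0.02 0.02; 0 -0.0451 -0.0093 0.0193 -0.02 -0.02 0.02; 0 -0.0451 -0.0093 0.0193 -0.02 -0.02 0.02; 0 -0.0451 -0.0093 0.0193 -0.02 -0.02 0.02
```

Request:
carry_out(increments="0 -0.045 -0.009 0.019 0 0 0; 0 -0.045 -0.009 0.019 0 0 0; 0 -0.045 -0.009 0.019 0 0 0; 0 -0.045 -0.009 0.019 0 0 0; 0 -0.045 -0.009 0.019 0 0 0; 0 -0.035 -0.009 0.019 0 0 0; 0 0 0 0 0 0 0")

```text
time_s: 10.62
tool_pos: [0.5933, -0.1885, 0.1493]
tool_rot: [-179.1, -0.6, 101.9]
force: [0.6, -0.7, -0.0]
grip_width: 0.0009
```

```bash
python3 st.py; python3 - <<'E'
from cell import *
from h import *
w=read_camera("wrist"); np.save("wrist4.npy",w,allow_pickle=True)
cv2.imwrite("pics/w4.png",w["img"])
E
```

```text
t 10.625 jig xy [-0.0218 -0.1559] z 0.1493 rot [-179.15   -0.6   101.94] Fjig [ 0.42 -0.8 ] -0.04 grip 0.0009
```

View pics/w4.png

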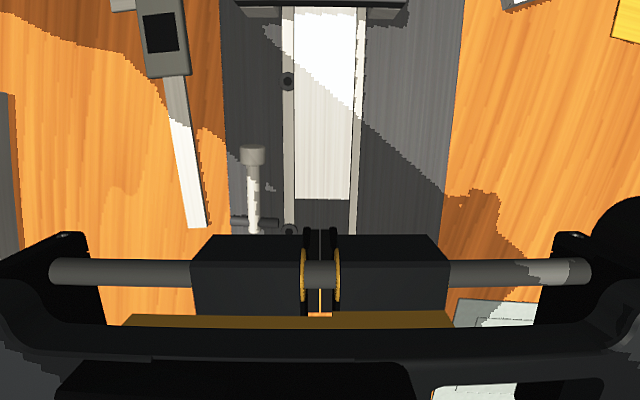

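```bash
python3 - <<'E'
from h import *
w=np.load("wrist4.npy",allow_pickle=True).item()
a=np.radians(11.09); J=lambda X:np.array([[np.cos(a),np.sin(a)],[-np.sin(a),np.cos(a)]])@(X[0][:2]-[.5847,-.03128])
for n,c,z in [("bar end L",[294,199],.028),("bar end R",[349,199],.028),("key handle right end",[278,222],.02),("key head",[252,152],.025)]:
    print(n,J(atz(w,[c],z)).round(4))
E
python3 -c "
from plan import *
a=np.radians(11.09)
def jw(x,y,z): return [.5847+x*np.cos(a)-y*np.sin(a),-.03128+x*np.sin(a)+y*np.cos(a),z]
plan(jw(-.021,-.172,.11),101.1,2,0); plan(jw(-.021,-.172,.088),101.1,1,0)"
```

```text
bar end L [-0.0411 -0.1421]
bar end R [-0.0012 -0.1413]
key handle right end [-0.0543 -0.163 ]
key head [-0.0712 -0.1089]
0 -0.0093 -0.0003 0.0199 -0.38 -0.33 0.50; 0 -0.0092 -0.0003 0.0200 -0.38 -0.33 0.50
0 -0.0189 -0.0003 0.0618 -0.75 -0.66 1.00
```

Request:
carry_out(increments="0 -0.009 0 0.014 -0.4 -0.3 0.5; 0 -0.008 0 0.016 -0.4 -0.3 0.5; 0 0 0 0.014 0 0 0; 0 0 0 0.007 0 0 0; 0 0 0 0 0 0 0")

```text
time_s: 11.3
tool_pos: [0.5991, -0.1973, 0.0945]
tool_rot: [179.9, -0.2, 101.5]
force: [-0.8, 0.4, -1.2]
grip_width: 0.0008
```

```bash
python3 st.py
```

```text
t 11.3 jig xy [-0.0178 -0.1657] z 0.0945 rot [179.91  -0.22 101.46] Fjig [-0.72  0.51] -1.23 grip 0.0008
```

Request:
carry_out(increments="0 -0.003 -0.003 0.003 0 0 0.3; 0 0 0 0.003 0 0 0; 0 0 0 0 0 0 0")

```text
time_s: 11.68
tool_pos: [0.5973, -0.2011, 0.0892]
tool_rot: [179.8, -0.2, 101.2]
force: [-0.3, 0.5, 0.1]
grip_width: 0.0005
```

```bash
python3 st.py
```

```text
t 11.675 jig xy [-0.0203 -0.169 ] z 0.0892 rot [179.8   -0.18 101.16] Fjig [-0.23  0.55] 0.11 grip 0.0005
```

Request:
carry_out(increments="0 0.005 0 0 0 0 0; 0 0.005 0 0 0 0 0; 0 0.005 0 0 0 0 0; 0 0.005 0 0 0 0 0; 0 0.005 0 0 0 0 0; 0 0.005 0 0 0 0 0; 0 0.004 0 0 0 0 0")

```text
time_s: 12.55
tool_pos: [0.5906, -0.1661, 0.09]
tool_rot: [179.7, -0.1, 101.1]
force: [0.3, -1.2, -0.6]
grip_width: 0.0005
```

```bash
python3 st.py
```

```text
t 12.55 jig xy [-0.0202 -0.1335] z 0.09 rot [ 1.7974e+02 -1.0000e-01  1.0115e+02] Fjig [ 0.05 -1.26] -0.6 grip 0.0005
```

Request:
carry_out(increments="0 0.005 0 0.0005 0 0 0; 0 0.005 0 0 0 0 0; 0 0.005 0 0 0 0 0; 0 0.005 0 0 0 0 0; 0 0.005 0 0 0 0 0; 0 0.005 0 0 0 0 0; 0 0.005 0 0 0 0 0; 0 0.003 0 0 0 0 0; 0 0 0 0 0 0 0")

```text
time_s: 13.68
tool_pos: [0.583, -0.1261, 0.0899]
tool_rot: [179.7, -0.1, 101.2]
force: [0.6, 0.0, -0.3]
grip_width: 0.0004
```

```bash
python3 st.py; python3 - <<'E'
from cell import *
from h import *
w=read_camera("wrist"); np.save("wrist5.npy",w,allow_pickle=True)
s=read_camera("scene"); np.save("scene3.npy",s,allow_pickle=True)
cv2.imwrite("pics/w5.png",w["img"])
cv2.imwrite("pics/s5.png",cv2.resize(s["img"][195:320,270:400],None,fx=5,fy=4.8,interpolation=cv2.INTER_CUBIC))
E
```

```text
t 13.675 jig xy [-0.0199 -0.0927] z 0.0899 rot [ 1.7970e+02 -8.0000e-02  1.0117e+02] Fjig [ 0.57 -0.09] -0.3 grip 0.0004
```

View pics/w5.png

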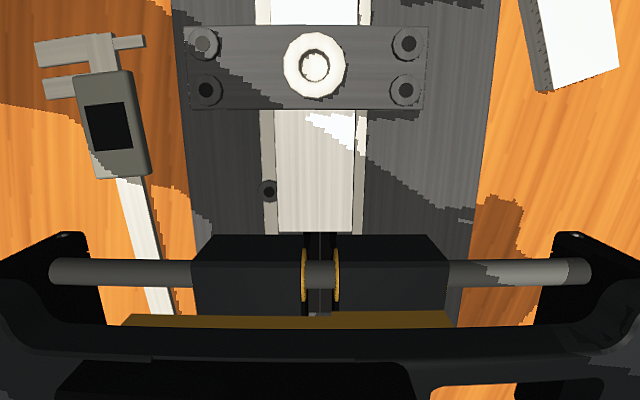

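View pics/s5.png

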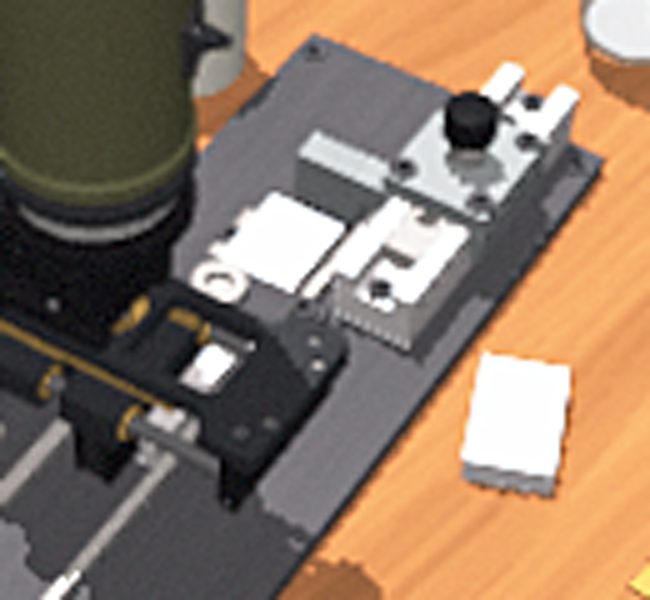

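```bash
python3 - <<'E'
from h import *
s=np.load("scene3.npy",allow_pickle=True).item();w=np.load("wrist5.npy",allow_pickle=True).item()
a=np.radians(11.09); J=lambda X:np.array([[np.cos(a),np.sin(a)],[-np.sin(a),np.cos(a)]])@(X[0][:2]-[.5847,-.03128])
t=lambda c:(np.array([c],float)+.5)/[5,4.8]-.5+[270,195]
for c in ([275,193],[345,230]): print(J(atz(s,t(c),.028)))
print(J(atz(w,[[315,231]],.028)))
E
```

```text
[-0.04055839  0.08052752]
[-0.00033578  0.07782951]
[-0.0207819  -0.08040913]
```

Request:
carry_out(increments="0 0.003 0 0 0 0 0; 0 0.003 0 0 0 0 0; 0 0.003 0 0 0 0 0; 0 0.002 0 0 0 0 0; 0 0.001 0 0 0 0 0")

```text
time_s: 14.4
tool_pos: [0.5804, -0.1145, 0.0898]
tool_rot: [179.7, -0.0, 101.1]
force: [-0.2, -1.3, -0.9]
grip_width: 0.0004
```

```bash
python3 st.py
```

```text
t 14.4 jig xy [-0.0202 -0.0809] z 0.0898 rot [ 1.7971e+02 -4.0000e-02  1.0110e+02] Fjig [-0.42 -1.24] -0.88 grip 0.0004
```

Moved 11.8 mm; creeping the last bit.

Request:
carry_out(increments="0 0.001 0 0 0 0 0; 0 0.001 0 0 0 0 0")

```text
time_s: 14.65
tool_pos: [0.58, -0.1125, 0.0898]
tool_rot: [179.7, -0.0, 101.1]
force: [-0.5, -1.2, 0.1]
grip_width: -0.0001
```

```bash
python3 st.py
```

```text
t 14.65 jig xy [-0.0202 -0.0788] z 0.0898 rot [ 1.7971e+02 -3.0000e-02  1.0110e+02] Fjig [-0.72 -1.07] 0.13 grip -0.0001
```

Request:
carry_out(increments="0 0.001 0 0 0 0 0; 0 0.001 0 0 0 0 0")

```text
time_s: 14.9
tool_pos: [0.5797, -0.1122, 0.0899]
tool_rot: [179.7, 0.1, 101.0]
force: [0.7, -3.9, -1.6]
grip_width: 0.0004
```

```bash
python3 st.py
```

```text
t 14.9 jig xy [-0.0205 -0.0785] z 0.0899 rot [1.7969e+02 1.2000e-01 1.0105e+02] Fjig [-0.1  -3.95] -1.61 grip 0.0004
```

Request:
carry_out(increments="0 0.0005 0 0 0 0 0")

```text
time_s: 15.02
tool_pos: [0.5796, -0.1122, 0.0899]
tool_rot: [179.7, 0.1, 101.0]
force: [1.7, -2.3, -0.1]
grip_width: 0.0004
```

```bash
python3 st.py
```

```text
t 15.025 jig xy [-0.0206 -0.0784] z 0.0899 rot [1.7969e+02 1.5000e-01 1.0102e+02] Fjig [ 1.24 -2.63] -0.13 grip 0.0004
```

Request:
carry_out(increments="0 -0.003 0 0 0 0 0; 0 -0.008 0 0 0 0 0; 0 -0.01 0 0 0 0 0; 0 -0.005 0 -0.03 0 0 0; 0 -0.03 0 -0.05 0 0 0; 0 -0.05 0 -0.05 0 0 0; 0 -0.05 0 -0.03 0 0 0; 0 0 0 0 0 0 0")

```text
time_s: 16.02
tool_pos: [0.6086, -0.2651, 0.2492]
tool_rot: [179.8, -0.1, 101.2]
force: [-0.3, -0.3, -0.7]
grip_width: 0.0004
```

```bash
python3 st.py; python3 - <<'E'
from cell import *
from h import *
t=read_camera("top"); s=read_camera("scene"); w=read_camera("wrist")
np.save("scene4.npy",s,allow_pickle=True); np.save("top4.npy",t,allow_pickle=True)
cv2.imwrite("pics/t6.png",cv2.resize(t["img"][115:220,265:435],None,fx=4.5,fy=4.5,interpolation=cv2.INTER_CUBIC))
cv2.imwrite("pics/s6.png",cv2.resize(s["img"][195:275,300:400],None,fx=7,fy=7,interpolation=cv2.INTER_CUBIC))
cv2.imwrite("pics/s6f.png",s["img"]); cv2.imwrite("pics/w6.png",w["img"])
E
```

```text
t 16.025 jig xy [-0.0215 -0.2341] z 0.2492 rot [ 1.7984e+02 -9.0000e-02  1.0120e+02] Fjig [-0.38 -0.2 ] -0.66 grip 0.0004
```

View pics/s6.png

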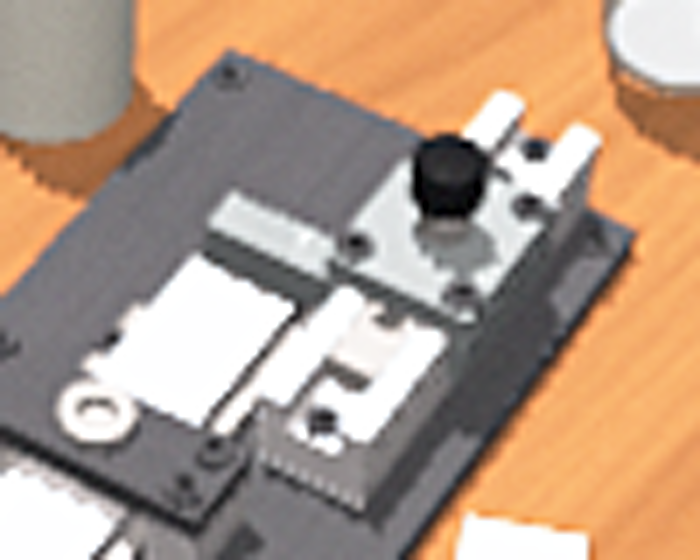

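View pics/t6.png

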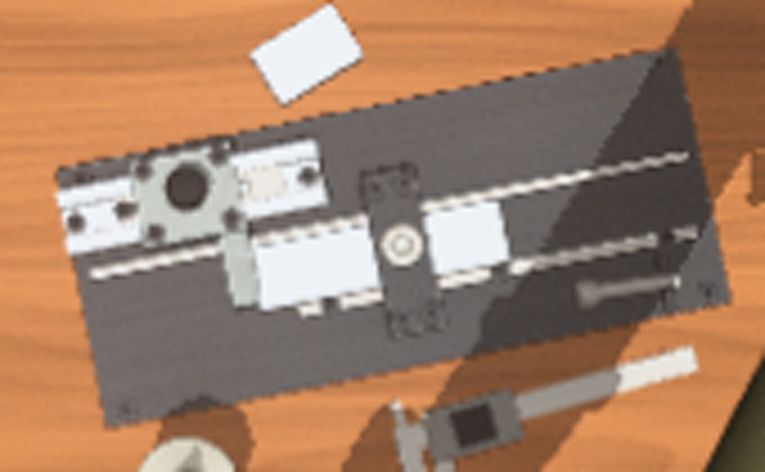

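View pics/s6f.png

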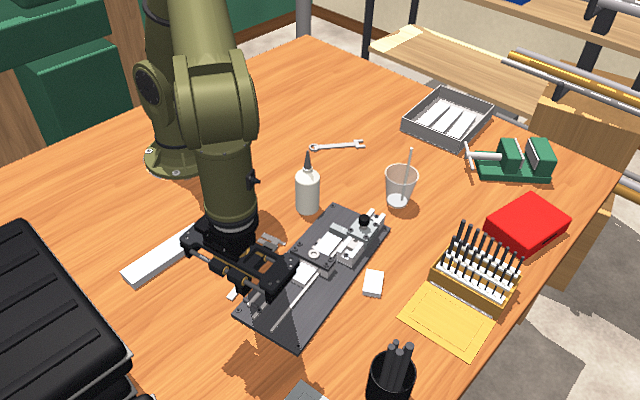

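```bash
python3 - <<'E'
from h import *
s=np.load("scene4.npy",allow_pickle=True).item();p=np.load("top4.npy",allow_pickle=True).item()
a=np.radians(11.09); J=lambda X:(np.array([[np.cos(a),np.sin(a)],[-np.sin(a),np.cos(a)]])@(X[0][:2]-[.5847,-.03128])).round(4)
t=lambda c,k,o:(np.array([c],float)+.5)/k-.5+o
for n,c in [("bar+y",[205,250]),("bar+y",[299,297])]: print(n,J(atz(s,t(c,7,[300,195]),.028)))
print("bar -y", J(atz(p,t([505,235],4.5,[265,115]),.028)),"bar +y top",J(atz(p,t([259,277],4.5,[265,115]),.028)))
print("stop block top -y edge",J(atz(p,t([251,272],4.5,[265,115]),.047)))
print("knob px",t([449,177],7,[300,195]))
w=s["img"]
E
```

```text
bar+y [-0.0398  0.0987]
bar+y [-0.002   0.0977]
bar -y [-0.026  -0.0674] bar +y top [-0.0214  0.0904]
stop block top -y edge [-0.0192  0.0952]
knob px [[363.71428571 219.85714286]]
```

```bash
python3 -c "
from cell import *
print(sign_off())"
```

```text
the job is handed in; nothing more can be done
None
```

The stop is set one hole further out with the pin home, and the bar's end rests against it. The job was handed in at about 16 s of the 53 s; sign-off reports no verdict.

- **Stop carriage:** I pulled the knob up about 11.4 mm and slid the carriage 31 mm. I then let the pin ride on the land and crept on until it dropped past the 1 mm dip depth, at about 35 mm from the start hole. That is the very next hole, and it fits the wrist picture, which showed it about 34 to 35 mm on. Side force while feeling for the hole stayed at about 3.5 N or less. I let go with the pin about 1 mm above home, and it snapped in.
- **Bar:** I used the smaller bar in the jig's track, not the longer one on the bench. With the fingers shut I pushed it about 75 mm at roughly 1 N, until it stalled against the stop at about 4 N. Then I backed off and rose clear.
- **Last checks:**
  - The knob shows in the scene picture within about half a pixel of where it should be with the pin home; riding on the land it would be 2 px higher.
  - The bar's near end puts its far end at jig y 0.093 m, against the stop face at about 0.093 m.
  - Direct readings of the bar's far end disagreed by a few mm (0.090 m from the top camera, 0.098 m from the scene camera). I put that down to coarse pixels and the stop block partly hiding the end, so the stall force is the firmer evidence of contact.
  - The bystanders look unmoved in the pictures.

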